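Fit the seasoning shaker's top, then take off its cap

ROBOT

A 7-joint arm with a two-finger parallel gripper is mounted at the origin on the work surface. World frame = base frame: x ahead of the robot, y to its left, z up, the work surface at z = 0. Lengths are in m, angles in degrees, forces in N, time in s.
With the tool pointing down it reaches from about 0.4 to 0.875 m from the base axis. Payload 6.5 kg.
Tool frame: the origin (TCP) lies midway between the tips of the shut fingers; the grasp point (between the pads) lies 19 mm behind it (robot.grasp_offset is the distance from the TCP to the grasp point, in m); x points along the fingers, y is the direction in which the jaws open and shut, and the axes are right-handed (so a half turn about x gives the same grasp; the last joint's range is limited). The gripper opens to 88 mm and grips with 3 to 60 N. Pads are 18 mm wide; open, the fingers measure 123 mm over their backs; the gripper's body (75 mm by 187 mm) begins 45 mm behind the grasp point.
Start: joints at [-70.657, 30.733, -0.252, 88.115, 0.149, 61.152, -4.079], TCP at [0.255, 0.598, 0.239] pointing down, gripper open.
Joint ranges: [-154.64, 154.64], [-21.42, 123.67], [-72.66, 72.17], [13.99, 137.28], [-74.86, 254.86], [10.95, 109.41], [-158.01, 158.01]. Speed limits (degrees/s): [136.94, 136.94, 180, 180, 180, 180, 180].

INTERFACE

Orientations are given as [roll, pitch, yaw] about the fixed x, y, z axes, in that order (R = Rz(yaw) Ry(pitch) Rx(roll)).
In Python, from plant import robot gives the robot as it stands.
- The arm moves only by the tool apply_moves, never from a script. Its argument "motion" is a list of rows, each a list of 3 entries, a list of its own where there are three numbers: the shift along the tool's x, y, z each as a share of 0.8 m, from -1 to 1, then the turn, a rotation vector about the tool's x, y, z each as a share of 180 degrees, from -1 to 1, then the opening, from -1 (shut) to 1 (fully open). In form: [[[dx, dy, dz], [ax, ay, az], grip], ...]. A call has exactly 8 rows; each row is the pose to reach, as a shift and turn from the pose commanded when the call began, along the tool's axes at that moment, turning the shorter way round; what a row does not reach only later rows make up. A row lasts 1/12 s, in which the tool goes at most 41.7 mm and 7.16 degrees, less where a joint would pass 70% of its speed; a pose out of reach is approached as far as the arm can. A call with a number of a shift or a turn outside -1 to 1 is refused whole. A call with a gripper value outside its range is refused whole. The fingers move at their own pace and stop on an object; "grip_force" is the grip in N (left out, the last holds). Time passes only in rows, so rows that repeat a pose let the fingers close, or fill a call up. It gives the time, the measured TCP pose, the force and the opening at its end, in the units of the state.
- robot.get_state(): the state, without advancing time (a new reading comes with each control period).
- robot.camera(name): name is "side" or "top" or "wrist"; returns a dict with "pixels" (480x640x3 uint8, red, green, blue), "mtx" (3x3 intrinsics, pixels), "R" (3x3) and "t" (3): a world point X has camera coordinates R X + t. Camera axes: x right, y down, z forward; pixel columns grow to the right and rows downward; lengths in m; the calibration is good to about 2 mm. The wrist camera is an equidistant fisheye: a pixel r from the principal point sees the ray r / f radians off the axis. A picture is of the moment at which its call begins. There is no depth.
- robot.close_job(): hands the job in, once; it reports no verdict.
The state is a dict: "time_s": time; "joint_pos": joint angles; "dq": joint speeds; "tau": joint torques, N m; "ee_pos": TCP position; "tool_rot": TCP orientation; "wrist_force": force on the tool from outside, world axes, zero at the start; "wrist_torque": the same for the moment, N m; "opening": finger opening in m.
Only numpy, scipy, OpenCV 4.12 (cv2) and the standard library are available. Lean on these libraries where they do the work, as an engineer would, in place of code of your own. Each camera call takes 0.05 s, during which the arm holds its last target.

TASK

At the tasting corner of the market stall, put the open seasoning shaker's sprinkler top back on it: carry the top over by its steel band with the black cap still sitting on it, set it gently into the shaker's mouth (no dropping) until it is fully home, and let go of it. Then take the cap alone straight up off the top, leaving the top seated and the shaker standing where it is, and finish while holding the cap upright in the gripper, clear above the shaker by about a hand's width. Leave the closed shaker and everything else around where it stands.

Things in the scene. Friction and masses are not known exactly. Their poses are not given: they have to be found in the camera images.
- shaker_center (a point): the open seasoning shaker: upright steel can, 64 mm diameter, 95 mm tall, about 0.3 kg, loose, no top on it at the start. This point is on its axis half-way up (47.5 mm above its foot); z is up its axis. It stands on the black rubber mat, some 120 to 175 mm (centre to centre) from the closed shaker.
- shaker_mouth (a point): centre of the open shaker's mouth, at rim height (95 mm above its foot). The mouth is 57 mm across inside and the wall is 2.5 mm thick.
- top_band (a point): the shaker's sprinkler top (inner lid), about 0.14 kg, loose, upright on the wooden board, cap on: rubber plug, above it a knurled steel band (66 mm diameter, 16 mm tall), above that a steel crown with holes (39 mm diameter, 19 mm tall). This point is at the band's centre, on the axis, 8 mm above the band's underside; z is up. All round: any yaw will do.
- plug_foot (a point): centre of the underside of the top's rubber plug, 20 mm below top_band. The plug is 54 mm in diameter, tapered to 47 mm at its foot, 12 mm tall. Fully home, it is inside the mouth and the band's underside rests on the shaker's rim: top_band is then 8 mm above shaker_mouth. It drops in by its own weight; no turning or pressing.
- cap_center (a point): the cap (outer lid): black plastic cup upside down over the crown, 51 mm outer and 46 mm inner diameter, 32 mm tall, about 35 g. Slipped on loosely (no thread or snap, 2 to 3 mm of play), its rim on the band's upper face. This point is on its axis half-way up, 16 mm above its rim, 24 mm above top_band when in place; z is up. It comes straight up, free after 19 mm.
- board: wooden board 240 x 240 x 18 mm, fixed to the table; origin at the centre of its underside. The sprinkler top, the tomato and the cup of picks stand on it.
- bar_mat: black ribbed rubber mat 240 x 240 x 8 mm, fixed to the table; origin at the centre of its underside. The two shakers stand on it.
- full_shaker_center (a point): bystander: the closed shaker, the same make with its own top and cap on (143 mm tall in all, 66 mm across the band); it stays closed. This point is on its axis half-way up (71.5 mm above its foot).
- tomato_center (a point): bystander: loose tomato on the board, 68 mm diameter, 54 mm tall; this point is at its centre.
- pick_cup_center (a point): bystander: white cup of wooden sampling picks on the board, 48 mm diameter, 52 mm tall, picks to 80 mm; this point is half-way up the cup.
- punnet: bystander: square pulp punnet of tomatoes, 115 x 115 mm and 80 mm tall, beyond the board and the mat; origin at the centre of its underside.
- drink: bystander: paper cup with lid and straw, 92 mm diameter, 162 mm tall, straw to 225 mm; origin at the centre of its underside.
- bottle: bystander: green wine bottle, 74 mm diameter, 298 mm tall; origin at the centre of its underside.
- napkins: bystander: steel napkin dispenser, 120 x 160 x 130 mm tall; origin at the centre of its underside.
Things that resemble listed ones, but are neither listed nor needed, are in the scene too. Leave any purple look-alike of the part that bears cap_center alone.

How it is judged:
By the outcome, as a careful person would: the job done as asked, in the order asked, and still so for the second after the job is handed in, while the arm keeps its last pose, push and grip.
It also fails if it takes over 51 s, if anything falls off the work surface, if the arm or the gripper's body presses on something with over 40 N, if the wrist force passes 120 N, or if a joint passes its speed limit or range.

## Working session

There is one attempt and no reset: what is moved stays moved. The work goes in short steps, Python scripts to look and compute and a tool call to move; the robot and the scene stay as the last step left them, time stands still between calls to the robot, and variables do not carry over. Pictures are saved under pics/ and viewed, and the job is handed in when it is done.

Besides the shell and the picture viewer there is one more tool, called as a command line: name --argument value ..., lists and objects as JSON in quotes. apply_moves: Moves the arm, as the interface text tells. Its arguments: {"type":"object","properties":{"motion":{"type":"array","items":{"type":"array"}},"grip_force":{"type":"number"}},"required":["motion"]}

```bash
ls; mkdir -p pics
python3 - <<'E'
from plant import robot
import cv2
s=robot.get_state(); print(s)
for n in ["side","top","wrist"]:
    c=robot.camera(n); cv2.imwrite(f"pics/{n}0.png",c["pixels"][:,:,::-1]); print(n,c["mtx"].tolist(),c["R"].round(4).tolist(),c["t"].round(4).tolist())
    import pickle; pickle.dump(c,open(f"{n}0.pkl","wb"))
E
```

```text
pics
{'time_s': 0.0, 'joint_pos': array([-70.65813256,  30.77627017,  -0.25239006,  88.17088062,
         0.14921378,  61.15180866,  -4.08040103]), 'dq': array([ 0.00063816, -0.02090006, -0.03843248, -0.08612095,  0.03162772,
       -0.03865794, -0.01459075]), 'tau': array([-4.38502402e-04, -5.70998454e+01,  9.90648083e-01, -2.51599574e+01,
       -5.63053263e-02,  1.78244401e-02,  1.47449477e-04]), 'ee_pos': array([0.25517632, 0.59714577, 0.23785203]), 'tool_rot': array([ -85.09018182,   89.90135509, -108.22338546]), 'wrist_force': array([-0.0828611 ,  0.24151397,  0.42106593]), 'wrist_torque': array([-0.04705498,  0.03205934,  0.10008026]), 'opening': 0.08762132889865765}
side [[510.691315547129, 0.0, 318.0285737426012], [0.0, 510.691315547129, 241.8582339129339], [0.0, 0.0, 1.0]] [[0.9727, -0.2313, -0.0165], [-0.1498, -0.5725, -0.8061], [0.177, 0.7866, -0.5915]] [-0.5552, 0.1618, 1.425]
top [[481.69543371404546, 0.0, 309.8501751448617], [0.0, 481.69543371404546, 234.41177803023237], [0.0, 0.0, 1.0]] [[0.0131, -0.9997, -0.0186], [-0.9982, -0.012, -0.0587], [0.0585, 0.0193, -0.9981]] [-0.0129, 0.5658, 1.3313]
wrist [[371.64829954431775, 0.0, 325.87599994191584], [0.0, 371.64829954431775, 236.80597506513797], [0.0, 0.0, 1.0]] [[0.3934, 0.9194, -0.0016], [0.8864, -0.3788, 0.2662], [0.2441, -0.1061, -0.9639]] [-0.6498, -0.0364, 0.3889]
```

View pics/side0.png

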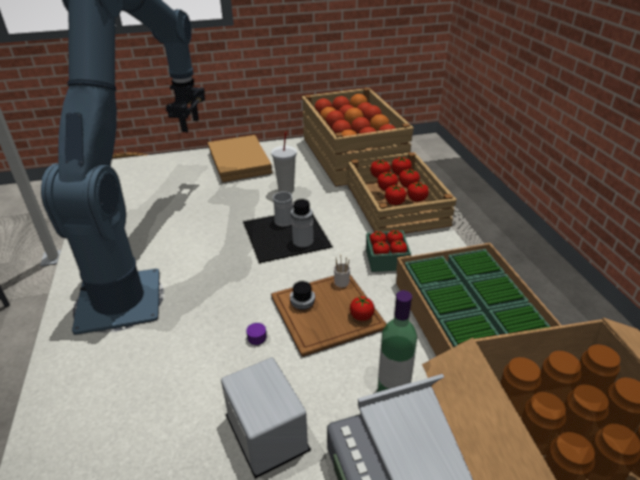

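View pics/top0.png

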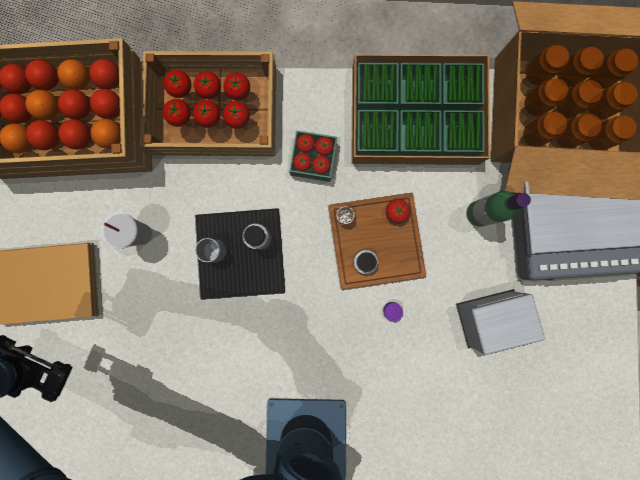

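View pics/wrist0.png

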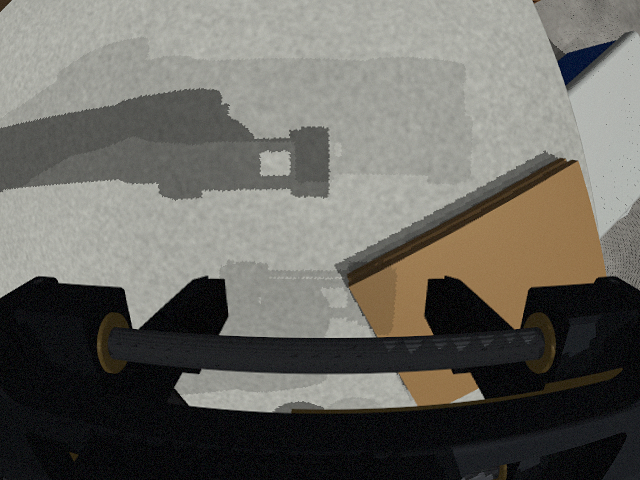

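Run:
```python
import cv2
a=cv2.imread("pics/top0.png");b=cv2.imread("pics/side0.png")
cv2.imwrite("pics/c1.png",cv2.resize(a[180:350,180:440],None,fx=3,fy=3,interpolation=cv2.INTER_CUBIC))
cv2.imwrite("pics/c2.png",cv2.resize(b[180:350,230:400],None,fx=3.5,fy=3.5,interpolation=cv2.INTER_CUBIC))
```

```text
(no output)
```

View pics/c1.png

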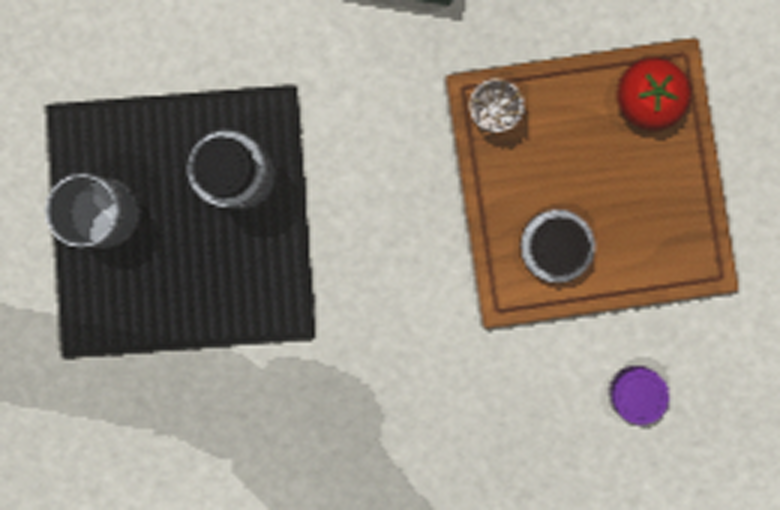

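View pics/c2.png

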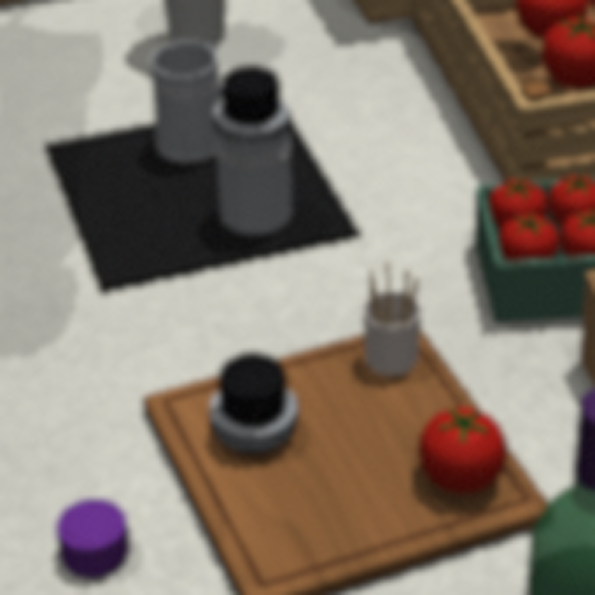

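```bash
cat > h.py <<'E'
import numpy as np, pickle, cv2
from scipy.optimize import least_squares
from scipy.spatial.transform import Rotation as Ro
def ray(c,px,fish=False):
    K=c["mtx"];x=(px[0]-K[0,2])/K[0,0];y=(px[1]-K[1,2])/K[1,1]
    if fish:
        r=np.hypot(x,y); d=np.array([x/r*np.sin(r),y/r*np.sin(r),np.cos(r)])
    else: d=np.array([x,y,1.])
    d=c["R"].T@d; return -c["R"].T@c["t"], d/np.linalg.norm(d)
def tri(rs):
    A=0;b=0
    for o,d in rs:
        P=np.eye(3)-np.outer(d,d);A=A+P;b=b+P@o
    X=np.linalg.solve(A,b); return X,[np.linalg.norm((np.eye(3)-np.outer(d,d))@(X-o)) for o,d in rs]
def onz(c,px,z,fish=False):
    o,d=ray(c,px,fish); return o+d*(z-o[2])/d[2]
def proj(c,X,fish=False):
    p=c["R"]@np.asarray(X)+c["t"];K=c["mtx"]
    if fish:
        r=np.arctan2(np.hypot(p[0],p[1]),p[2]); q=p[:2]/np.hypot(p[0],p[1])*r
    else: q=p[:2]/p[2]
    return q*K[0,0]+K[:2,2]
E
python3 - <<'E'
from h import *
T=pickle.load(open("top0.pkl","rb"));S=pickle.load(open("side0.pkl","rb"))
t=lambda u,v:((u+.5)/3+179.5,(v+.5)/3+179.5)
s=lambda u,v:((u+.5)/3.5+229.5,(v+.5)/3.5+179.5)
for n,a,b,z in [("captop",t(560,246),s(252,374),.018+.012+.016+.032),("mouth",t(83,211),s(185,60),.103),("closedtop",t(225,170),s(251,85),.151),("tomato",t(655,93),s(462,450),.05),("purple",t(640,396),s(93,526),.035)]:
    X,e=tri([ray(T,a),ray(S,b)]); print(n,X.round(4),np.round(e,4),"top@z",onz(T,a,z).round(4),"side@z",onz(S,b,z).round(4))
X=onz(T,t(498,106),.07);print("picks",X)
E
```

```text
captop [ 0.491  -0.158   0.0761] [0.0007 0.0007] top@z [ 0.4917 -0.1579  0.078 ] side@z [ 0.4899 -0.16    0.078 ]
mouth [0.5163 0.2615 0.1011] [0.0005 0.0005] top@z [0.5167 0.261  0.103 ] side@z [0.5154 0.2584 0.103 ]
closedtop [0.5523 0.1313 0.1466] [0.0005 0.0005] top@z [0.5515 0.1308 0.151 ] side@z [0.5515 0.1243 0.151 ]
tomato [ 0.6304 -0.2461  0.0467] [0.0018 0.0018] top@z [ 0.6318 -0.246   0.05  ] side@z [ 0.6274 -0.2494  0.05  ]
purple [ 0.3555 -0.2366  0.0277] [0.0005 0.0005] top@z [ 0.3567 -0.2355  0.035 ] side@z [ 0.3547 -0.2437  0.035 ]
picks [ 0.61627463 -0.10247351  0.07      ]
```

```bash
cat >> h.py <<'E'
def plan(s,pos,yang=None,dz=None):
    """yang: world angle (deg) of tool y axis, tool x down"""
    R0=Ro.from_euler('xyz',s["tool_rot"],degrees=True).as_matrix()
    d=R0.T@(np.array(pos)-s["ee_pos"])/.8
    best=np.zeros(3)
    if yang is not None:
        best=None
        for k in (0,180):
            a=np.radians(yang+k);x=np.array([0,0,-1.]);y=np.array([np.cos(a),np.sin(a),0]);R=np.stack([x,y,np.cross(x,y)],1)
            r=Ro.from_matrix(R0.T@R).as_rotvec()
            if best is None or np.linalg.norm(r)<np.linalg.norm(best): best=r
            print("yang opt",yang+k,(r/np.pi).round(4))
    print("shift",d.round(4),"turn",(best/np.pi).round(4),"ydir",np.degrees(np.arctan2(R0[1,1],R0[0,1])).round(2))
E
python3 - <<'E'
from h import *
from plant import robot
s=robot.get_state()
print(Ro.from_euler('xyz',s["tool_rot"],degrees=True).as_matrix().round(3))
plan(s,(.49,-.158,.25),114)
plan(s,(.40,.22,.26),None)
E
```

```text
[[-0.     0.393  0.92 ]
 [-0.001  0.92  -0.393]
 [-1.    -0.001  0.   ]]
yang opt 114 [-2.618e-01 -1.000e-04  4.000e-04]
yang opt 294 [7.382e-01 5.000e-04 2.000e-04]
shift [-0.0139 -0.753   0.6407] turn [-2.618e-01 -1.000e-04  4.000e-04] ydir 66.87
shift [-0.0269 -0.3627  0.3517] turn [0. 0. 0.] ydir 66.87
```

apply_moves --motion '[[[-0.02,-0.38,0.36],[0.28,0,0],1],[[-0.03,-0.38,0.36],[0.28,0,0],1],[[-0.03,-0.38,0.36],[0.28,0,0],1],[[-0.03,-0.38,0.36],[0.28,0,0],1],[[-0.03,-0.38,0.36],[0.28,0,0],1],[[-0.03,-0.38,0.36],[0.28,0,0],1],[[-0.03,-0.38,0.36],[0.28,0,0],1],[[-0.03,-0.38,0.36],[0.28,0,0],1]]' --grip_force 20

```text
time_s: 0.82
ee_pos: [0.3711, 0.2836, 0.2577]
tool_rot: [-169.8, 90.0, 116.3]
wrist_force: [1.5, 0.1, -0.3]
opening: 0.0882
```

```bash
cat > snap.py <<'E'
import sys
from h import *
from plant import robot
def snap(n,tag):
    c=robot.camera(n);pickle.dump(c,open(f"{n}{tag}.pkl","wb"));cv2.imwrite(f"pics/{n}{tag}.png",c["pixels"][:,:,::-1])
if __name__=="__main__":
    for n in sys.argv[2:]: snap(n,sys.argv[1])
    s=robot.get_state();print(s["time_s"],s["ee_pos"].round(4),s["opening"],s["wrist_force"].round(2),s["joint_pos"].round(1))
E
python3 snap.py 1 wrist
```

```text
0.8667 [0.3745 0.2752 0.258 ] 0.08839193068917471 [ 1.21 -6.39 -0.17] [-56.2  11.2  16.2 114.7  -3.6  54.7 -22.4]
```

View pics/wrist1.png

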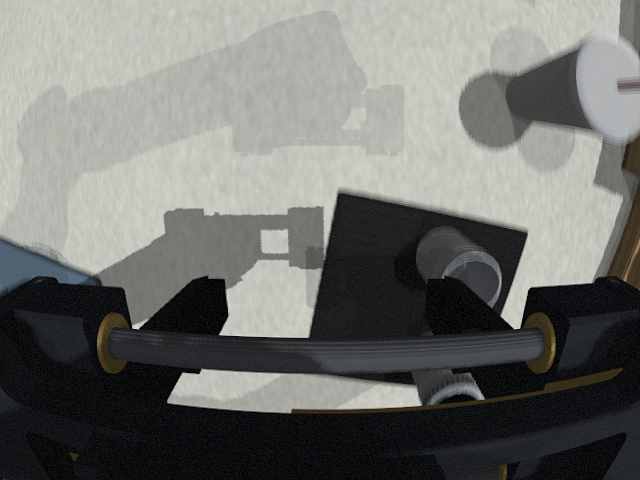

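Run:
```python
from h import *
from plant import robot
c=pickle.load(open("wrist1.pkl","rb"))
print(proj(c,(.5165,.261,.103),True),proj(c,(.5523,.1313,.151),True),"mouth@z",onz(c,(472,280),.103,True))
s=robot.get_state()
plan(s,(.49,-.158,.18),-30)
```

```text
[469.62777124 286.72669751] [460.29051023 429.65312364] mouth@z [0.51607394 0.26781919 0.103     ]
yang opt -30 [ 0.2545  0.0012 -0.0005]
yang opt 150 [-7.455e-01  6.000e-04  1.500e-03]
shift [ 0.0997 -0.0087  0.56  ] turn [ 0.2545  0.0012 -0.0005] ydir 15.82
```

apply_moves --motion '[[[0,0,0.06],[0.04,0,0],1],[[0,0,0.12],[0.08,0,0],1],[[0,0,0.17],[0.12,0,0],1],[[0,0,0.22],[0.15,0,0],1],[[0,0,0.27],[0.18,0,0],1],[[0,0,0.32],[0.22,0,0],1],[[0,0,0.37],[0.25,0,0],1],[[0,-0.005,0.42],[0.254,0,0],1]]'

```text
time_s: 1.53
ee_pos: [0.4624, -0.0365, 0.2579]
tool_rot: [126.0, 89.9, 6.5]
wrist_force: [0.5, 0.9, 0.1]
opening: 0.0879
```

```bash
python3 snap.py 2 wrist; python3 -c "
from h import *
from plant import robot
plan(robot.get_state(),(.49,-.158,.16),-30)"
```

```text
1.5833 [ 0.4631 -0.0454  0.2584] 0.08843497293491177 [ 0.52 -6.5   0.48] [-31.3  12.2  36.1 115.6  -8.5  54.5 -20.8]
yang opt -30 [ 0.0007  0.0007 -0.0015]
yang opt 150 [-0.9993  0.0024  0.0011]
shift [0.1238 0.0987 0.105 ] turn [ 0.0007  0.0007 -0.0015] ydir -29.88
```

View pics/wrist2.png

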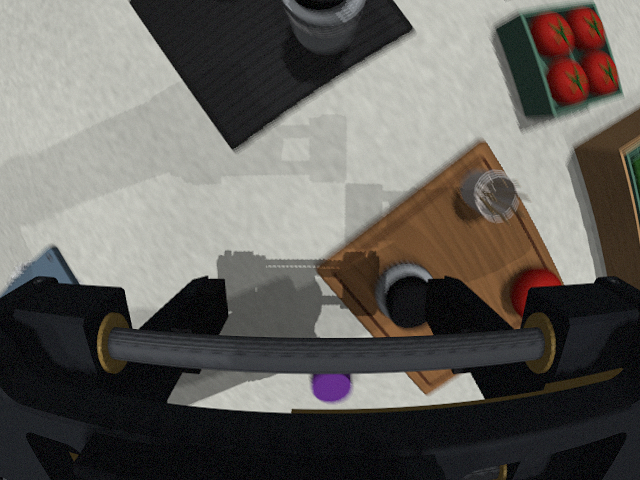

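apply_moves --motion '[[[0.02,0.03,0.03],[0,0,0],1],[[0.05,0.06,0.06],[0,0,0],1],[[0.08,0.08,0.08],[0,0,0],1],[[0.1,0.098,0.092],[0,0,0],1],[[0.11,0.098,0.092],[0,0,0],1],[[0.115,0.098,0.092],[0,0,0],1],[[0.115,0.098,0.092],[0,0,0],1],[[0.115,0.098,0.092],[0,0,0],1]]'

```text
time_s: 2.25
ee_pos: [0.4944, -0.136, 0.1661]
tool_rot: [-171.9, 90.0, 69.0]
wrist_force: [0.6, 0.4, -0.4]
opening: 0.0881
```

```bash
python3 snap.py 3 wrist side top; python3 -c "
from h import *
from plant import robot
c=pickle.load(open('wrist3.pkl','rb'))
print(proj(c,(.491,-.158,.078),True))
plan(robot.get_state(),(.491,-.158,.0225),-30)"
```

```text
2.4 [ 0.4948 -0.1365  0.1666] 0.08806040688325395 [0.26 0.65 0.47] [-15.7  26.1  33.2 113.8 -19.8  45.6  -0.3]
[337.48769284 273.37070522]
yang opt -30 [ 0.0047 -0.0004 -0.0004]
yang opt 150 [-9.953e-01  6.000e-04 -6.000e-04]
shift [0.18   0.0088 0.0261] turn [ 0.0047 -0.0004 -0.0004] ydir -29.16
```

View pics/wrist3.png

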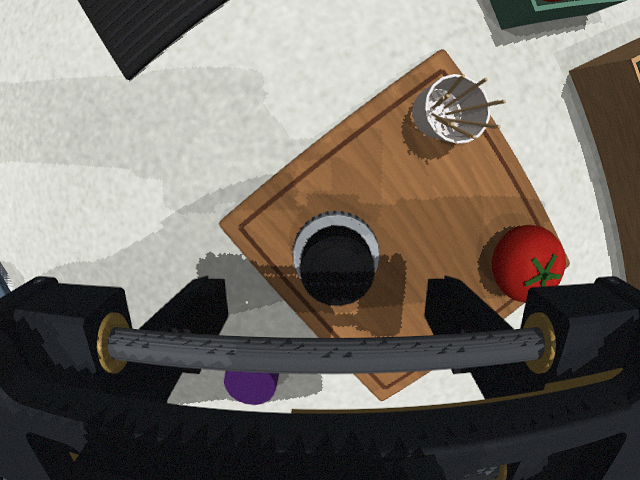

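Run:
```python
from h import *
from plant import robot
a=cv2.imread("pics/wrist3.png")
cv2.imwrite("pics/c3.png",cv2.resize(a[190:330,270:410],None,fx=4,fy=4,interpolation=cv2.INTER_CUBIC))
```

```text
(no output)
```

View pics/c3.png

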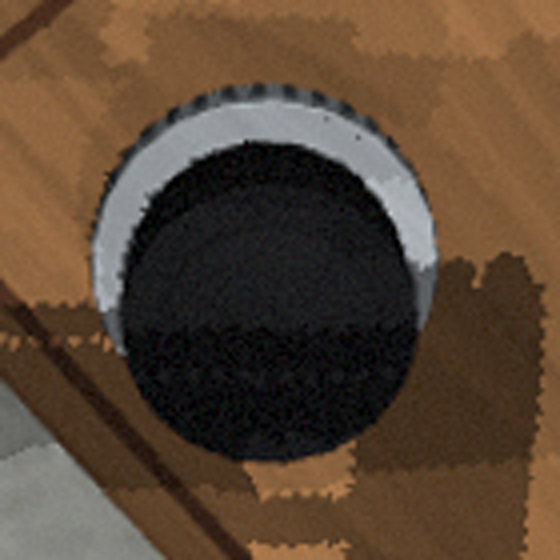

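Run:
```python
from h import *
c=pickle.load(open('wrist3.pkl','rb'));T=pickle.load(open('top0.pkl','rb'));S=pickle.load(open('side0.pkl','rb'))
w=lambda u,v:((u+.5)/4+269.5,(v+.5)/4+189.5)
t=lambda u,v:((u+.5)/3+179.5,(v+.5)/3+179.5)
s=lambda u,v:((u+.5)/3.5+229.5,(v+.5)/3.5+179.5)
print("z.078",onz(c,w(270,315),.078,True))
# fit circle on silhouette projections: cap top face r=.0255 z=.078 and band face r=.033 z=.046
th=np.linspace(0,2*np.pi,72)
for xy in [(.491,-.158),(.4935,-.156),(.494,-.155),(.492,-.155)]:
    for r,z in[(.0255,.078),(.033,.046)]:
        P=np.array([proj(c,(xy[0]+r*np.cos(a),xy[1]+r*np.sin(a),z),True) for a in th]); q=(P-[269.5,189.5])*4-.5
        print(xy,z,q.min(0).round(),q.max(0).round())
print(tri([ray(T,t(560,246)),ray(S,s(252,374)),ray(c,w(270,315),True)]))
print(tri([ray(T,t(560,246)),ray(c,w(270,315),True)]))
```

```text
z.078 [ 0.49250461 -0.15473233  0.078     ]
(0.491, -0.158) 0.078 [120. 189.] [422. 471.]
(0.491, -0.158) 0.046 [ 92. 103.] [440. 433.]
(0.4935, -0.156) 0.078 [127. 171.] [430. 456.]
(0.4935, -0.156) 0.046 [98. 87.] [447. 419.]
(0.494, -0.155) 0.078 [126. 164.] [430. 450.]
(0.494, -0.155) 0.046 [97. 81.] [447. 414.]
(0.492, -0.155) 0.078 [116. 170.] [419. 455.]
(0.492, -0.155) 0.046 [88. 86.] [438. 419.]
(array([ 0.49137044, -0.15692746,  0.07465824]), [np.float64(0.0013688466834395913), np.float64(0.0009978329968979148), np.float64(0.0011635419742390032)])
(array([ 0.49127109, -0.15873942,  0.06698352]), [np.float64(0.0005164995467197097), np.float64(0.000516499546719856)])
```

```bash
python3 -c "
from h import *
from plant import robot
plan(robot.get_state(),(.4917,-.1565,.0225),-30)"
```

```text
yang opt -30 [ 0.0047 -0.0004 -0.0004]
yang opt 150 [-9.953e-01  6.000e-04 -6.000e-04]
shift [0.1801 0.0086 0.024 ] turn [ 0.0047 -0.0004 -0.0004] ydir -29.16
```

apply_moves --motion '[[[0.01,0.005,0.012],[0,0,0],1],[[0.03,0.009,0.024],[0,0,0],1],[[0.05,0.009,0.024],[0,0,0],1],[[0.07,0.009,0.024],[0,0,0],1],[[0.08,0.009,0.024],[0,0,0],1],[[0.08,0.009,0.024],[0,0,0],1],[[0.08,0.009,0.024],[0,0,0],1],[[0.08,0.009,0.024],[0,0,0],1]]'

```text
time_s: 3.07
ee_pos: [0.4919, -0.1577, 0.1026]
tool_rot: [111.8, 89.9, -7.5]
wrist_force: [0.4, 0.0, 0.2]
opening: 0.0879
```

```bash
python3 snap.py 4 wrist side
python3 - <<'E'
from h import *
from plant import robot
plan(robot.get_state(),(.4917,-.1565,.0225),-30)
c=pickle.load(open('wrist4.pkl','rb'));print(proj(c,(.4917,-.1565,.078),True),proj(c,(.4917,-.1565,.046),True))
a=cv2.imread("pics/wrist4.png");b=cv2.imread("pics/side4.png")
cv2.imwrite("pics/c4.png",np.hstack([cv2.resize(a[180:400,230:450],(520,520),interpolation=cv2.INTER_CUBIC),cv2.resize(b[220:350,240:310],(280,520))]))
E
```

```text
3.1667 [ 0.4919 -0.1577  0.1026] 0.08782478828352727 [-0.39 -0.49  0.65] [ -9.8  32.3  29.1 115.2 -24.8  38.4   6.1]
yang opt -30 [ 0.0043 -0.0002 -0.0005]
yang opt 150 [-9.957e-01  8.000e-04 -3.000e-04]
shift [ 0.1001 -0.0011 -0.0012] turn [ 0.0043 -0.0002 -0.0005] ydir -29.23
[324.44516283 278.09019133] [324.532172   257.43192072]
```

View pics/c4.png

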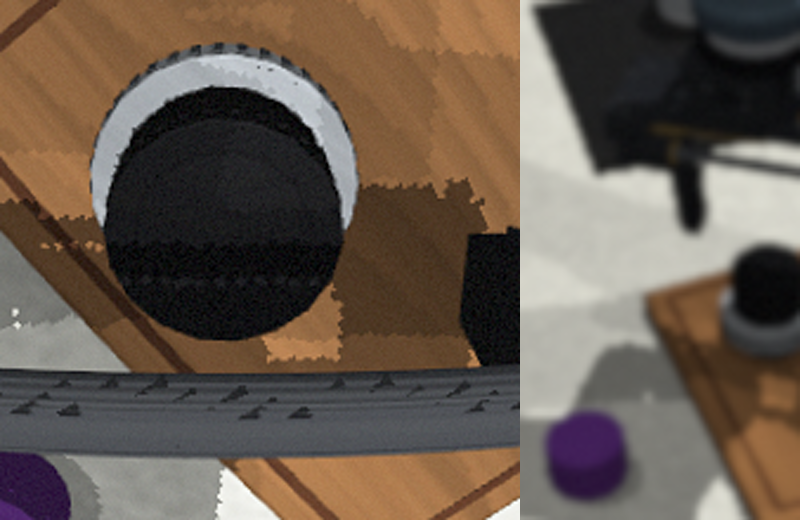

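apply_moves --motion '[[[0.015,-0.001,-0.002],[0,0,0],1],[[0.03,-0.001,-0.002],[0,0,0],1],[[0.045,-0.001,-0.002],[0,0,0],1],[[0.06,-0.001,-0.002],[0,0,0],1],[[0.075,-0.001,-0.002],[0,0,0],1],[[0.085,-0.001,-0.002],[0,0,0],1],[[0.094,-0.001,-0.002],[0,0,0],1],[[0.1,-0.001,-0.002],[0,0,0],1]]'

```text
time_s: 3.83
ee_pos: [0.4908, -0.156, 0.0205]
tool_rot: [-69.1, 89.9, 171.7]
wrist_force: [0.8, -0.0, -0.5]
opening: 0.0883
```

apply_moves --motion '[[[0,0,0],[0,0,0],1],[[0,0,0],[0,0,0],0.7],[[0,0,0],[0,0,0],0.6],[[0,0,0],[0,0,0],0.4],[[0,0,0],[0,0,0],0.2],[[0,0,0],[0,0,0],0],[[0,0,0],[0,0,0],0],[[0,0,0],[0,0,0],0]]' --grip_force 20

```text
time_s: 4.5
ee_pos: [0.4916, -0.156, 0.0221]
tool_rot: [116.0, 90.0, -3.2]
wrist_force: [-0.4, 0.2, 4.9]
opening: 0.0652
```

```bash
python3 snap.py 5 side wrist
python3 - <<'E'
import cv2,numpy as np
a=cv2.imread("pics/wrist5.png");b=cv2.imread("pics/side5.png")
cv2.imwrite("pics/c5.png",np.hstack([cv2.resize(a,(480,360)),cv2.resize(b[230:350,250:350],(300,360))]))
E
```

```text
4.6 [ 0.4917 -0.156   0.0221] 0.06532824737886037 [-0.39  0.18  5.7 ] [ -5.   40.3  22.7 116.  -30.5  29.5  10.6]
```

View pics/c5.png

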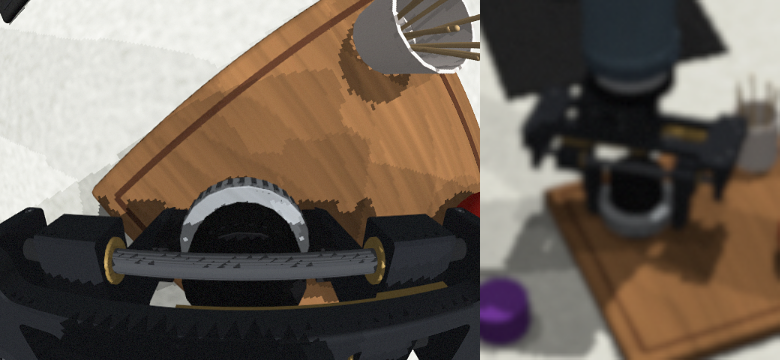

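apply_moves --motion '[[[-0.005,0,0],[0,0,0],0],[[-0.012,0,0],[0,0,0],0],[[-0.02,0,0],[0,0,0],0],[[-0.035,0,0],[0,0,0],0],[[-0.055,0,0],[0,0,0],0],[[-0.08,0,0],[0,0,0],0],[[-0.1,0,0],[0,0,0],0],[[-0.11,0,0],[0,0,0],0]]'

```text
time_s: 5.27
ee_pos: [0.4921, -0.1564, 0.1121]
tool_rot: [109.1, 89.8, -10.2]
wrist_force: [0.9, -0.7, -1.9]
opening: 0.065
```

```bash
python3 snap.py 6 side top wrist
python3 - <<'E'
import cv2,numpy as np
a=cv2.imread("pics/wrist6.png");b=cv2.imread("pics/side6.png")
cv2.imwrite("pics/c6.png",np.hstack([cv2.resize(a,(480,360)),cv2.resize(b[200:320,250:350],(300,360),interpolation=cv2.INTER_CUBIC)]))
from h import *
from plant import robot
plan(robot.get_state(),(.5165,.261,.22),15)
E
```

```text
5.4167 [ 0.4915 -0.1558  0.1102] 0.06529000198336617 [-0.41  1.04 -1.64] [-10.5  31.6  29.8 115.2 -24.4  39.2   5.5]
yang opt 15 [-2.457e-01 -1.000e-04 -4.000e-04]
yang opt 195 [ 7.543e-01 -5.000e-04  1.000e-04]
shift [-0.1373 -0.227  -0.4699] turn [-2.457e-01 -1.000e-04 -4.000e-04] ydir -29.23
```

View pics/c6.png

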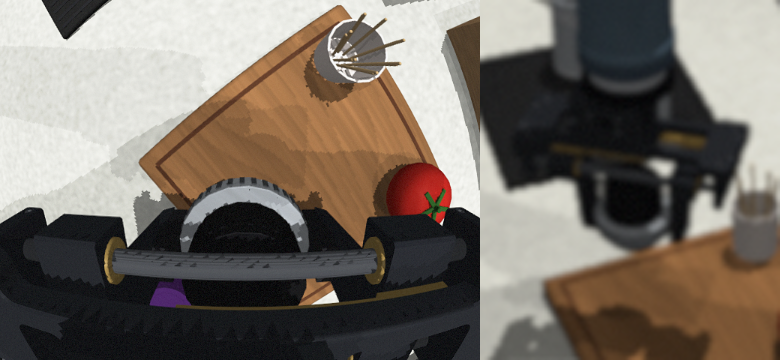

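apply_moves --motion '[[[-0.02,-0.003,-0.005],[-0.005,0,0],0],[[-0.05,-0.01,-0.02],[-0.02,0,0],0],[[-0.08,-0.02,-0.04],[-0.04,0,0],0],[[-0.11,-0.035,-0.07],[-0.06,0,0],0],[[-0.135,-0.05,-0.1],[-0.08,0,0],0],[[-0.15,-0.065,-0.13],[-0.1,0,0],0],[[-0.155,-0.08,-0.165],[-0.12,0,0],0],[[-0.16,-0.095,-0.2],[-0.14,0,0],0]]'

```text
time_s: 6.08
ee_pos: [0.5027, 0.0221, 0.2376]
tool_rot: [-113.6, 90.0, 152.5]
wrist_force: [0.3, 0.2, -1.3]
opening: 0.0654
```

Run:
```python
from h import *
from plant import robot
plan(robot.get_state(),(.5165,.261,.22),15)
```

```text
yang opt 15 [-1.05e-01 -1.00e-04  1.00e-04]
yang opt 195 [8.95e-01 1.00e-04 1.00e-04]
shift [ 0.022  -0.0031 -0.2991] turn [-1.05e-01 -1.00e-04  1.00e-04] ydir -3.9
```

apply_moves --motion '[[[0,0,-0.04],[-0.02,0,0],0],[[0,0,-0.08],[-0.04,0,0],0],[[0,0,-0.12],[-0.06,0,0],0],[[0,0,-0.16],[-0.08,0,0],0],[[0,0,-0.2],[-0.1,0,0],0],[[0,0,-0.235],[-0.105,0,0],0],[[0,0,-0.265],[-0.105,0,0],0],[[0,0,-0.285],[-0.105,0,0],0]]'

```text
time_s: 6.75
ee_pos: [0.5181, 0.2512, 0.2362]
tool_rot: [-105.1, 89.9, 179.9]
wrist_force: [-0.2, -0.2, -2.4]
opening: 0.0656
```

apply_moves --motion '[[[0,0,0],[0,0,0],0],[[0,0,0],[0,0,0],0],[[0,0,0],[0,0,0],0],[[0,0,0],[0,0,0],0],[[0,0,0],[0,0,0],0],[[0,0,0],[0,0,0],0],[[0,0,0],[0,0,0],0],[[0,0,0],[0,0,0],0]]'

```text
time_s: 7.42
ee_pos: [0.5193, 0.2479, 0.2377]
tool_rot: [98.6, 90.0, 23.4]
wrist_force: [0.2, 0.5, -2.2]
opening: 0.0653
```

```bash
python3 snap.py 7 side top wrist
python3 - <<'E'
import cv2,numpy as np
a=cv2.imread("pics/wrist7.png");b=cv2.imread("pics/side7.png");t=cv2.imread("pics/top7.png")
cv2.imwrite("pics/c7.png",np.hstack([cv2.resize(a,(480,360)),cv2.resize(b[120:260,240:356],(300,360),interpolation=cv2.INTER_CUBIC)]))
from h import *
from plant import robot
s=robot.get_state()
plan(s,(.5165,.261,.22),15)
E
```

```text
7.5667 [0.5192 0.2482 0.2376] 0.06529144096132199 [ 0.15 -0.04 -1.36] [-45.1  24.3  19.8 100.8  -9.6  56.6  -6.7]
yang opt 15 [-0.0009  0.     -0.    ]
yang opt 195 [ 0.9991 -0.     -0.    ]
shift [ 0.0221  0.0008 -0.0164] turn [-0.0009  0.     -0.    ] ydir 14.84
```

View pics/c7.png

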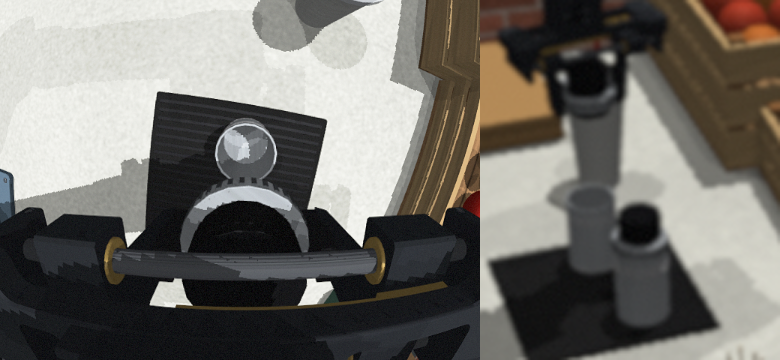

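Run:
```python
import cv2,numpy as np
a=cv2.imread("pics/wrist7.png")
cv2.imwrite("pics/c8.png",cv2.resize(a[140:340,230:420],None,fx=3,fy=3,interpolation=cv2.INTER_CUBIC))
```

```text
(no output)
```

View pics/c8.png

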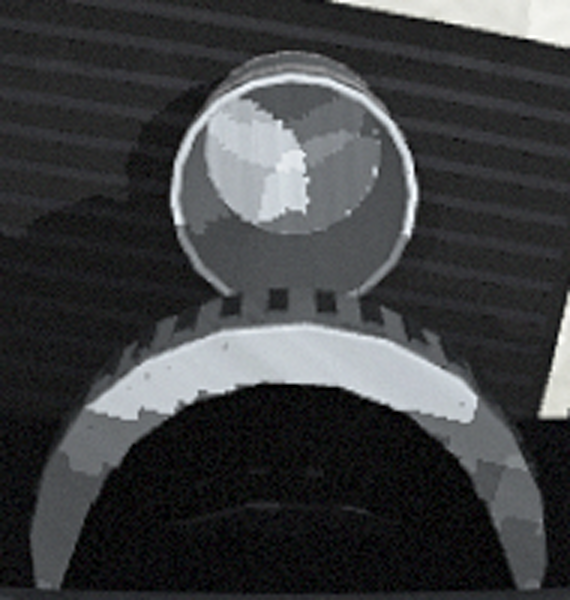

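```bash
cat > fit.py <<'E'
from h import *
from scipy.spatial import cKDTree
def fitc(c,pts,r,z,x0,fish=True,fitz=False):
    th=np.linspace(0,2*np.pi,721)
    def f(p):
        zz=p[2] if fitz else z
        C=np.array([proj(c,(p[0]+r*np.cos(a),p[1]+r*np.sin(a),zz),fish) for a in th])
        d,i=cKDTree(C).query(pts)
        T=C[(i+1)%721]-C[i-1];T/=np.linalg.norm(T,axis=1)[:,None]
        D=pts-C[i];return T[:,0]*D[:,1]-T[:,1]*D[:,0]
    s=least_squares(f,list(x0)+([z] if fitz else []));return s.x,np.round(f(s.x),2)
E
python3 - <<'E'
from fit import *
from plant import robot
s=robot.get_state();print(s["ee_pos"])
c=pickle.load(open('wrist7.pkl','rb'))
w=lambda L:np.array([((u+.5)/3+229.5,(v+.5)/3+139.5) for u,v in L])
rim=w([(172,200),(418,195),(294,73),(183,240),(405,240),(205,115),(385,115),(222,293)])
print("rim",fitc(c,rim,.032,.103,(.5165,.261)),fitc(c,rim,.032,.103,(.5165,.261),fitz=True))
band=w([(298,325),(88,404),(478,393),(180,350),(400,345),(545,530),(32,530)])
print("band",fitc(c,band,.033,s["ee_pos"][2]+.0239,s["ee_pos"][:2]),fitc(c,band,.033,s["ee_pos"][2]+.0239,s["ee_pos"][:2],fitz=True))
R0=Ro.from_euler('xyz',s["tool_rot"],degrees=True).as_matrix()
print(R0.round(4))
E
```

```text
[0.5192106  0.24815391 0.23764463]
rim (array([0.51716525, 0.26437709]), array([-0.63, -0.54, -0.07, -1.37, -1.85, -1.07, -1.02, -0.53])) (array([0.5173369 , 0.2634591 , 0.09644112]), array([ 0.18,  0.53,  0.51, -0.44, -0.67, -0.47, -0.22,  0.58]))
band (array([0.52023648, 0.24646492]), array([ 0.2 ,  0.72,  0.45, -1.2 ,  0.5 , -1.36, -0.87])) (array([0.52033681, 0.24606944, 0.25991546]), array([-0.06,  0.89,  0.58, -1.35,  0.36, -0.46,  0.  ]))
[[ 0.      0.9666  0.2561]
 [ 0.      0.2561 -0.9666]
 [-1.      0.      0.    ]]
```

Run:
```python
from h import *
from plant import robot
s=robot.get_state()
plan(s,(.5164,.2633,.122),15)
S=pickle.load(open('side7.pkl','rb'))
import cv2
b=cv2.imread("pics/side7.png");cv2.imwrite("pics/c9.png",cv2.resize(b[125:225,240:340],None,fx=6,fy=6,interpolation=cv2.INTER_CUBIC))
```

```text
yang opt 15 [-0.0009  0.     -0.    ]
yang opt 195 [ 0.9991 -0.     -0.    ]
shift [ 0.1446  0.0014 -0.0192] turn [-0.0009  0.     -0.    ] ydir 14.84
```

View pics/c9.png

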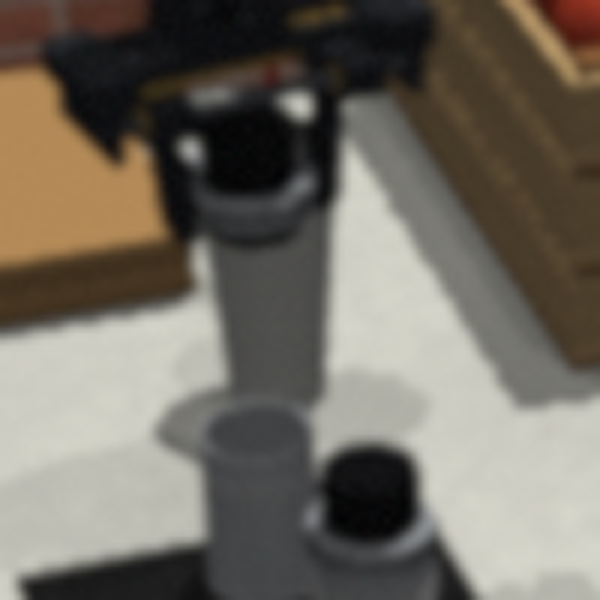

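apply_moves --motion '[[[0.005,0.001,-0.01],[0,0,0],0],[[0.02,0.0014,-0.019],[0,0,0],0],[[0.045,0.0014,-0.019],[0,0,0],0],[[0.075,0.0014,-0.019],[0,0,0],0],[[0.1,0.0014,-0.019],[0,0,0],0],[[0.12,0.0014,-0.019],[0,0,0],0],[[0.13,0.0014,-0.019],[0,0,0],0],[[0.136,0.0014,-0.019],[0,0,0],0]]'

```text
time_s: 8.23
ee_pos: [0.5152, 0.2635, 0.1269]
tool_rot: [-77.2, 89.9, -152.3]
wrist_force: [-0.1, 0.3, -1.7]
opening: 0.0654
```

apply_moves --motion '[[[0,0,0],[0,0,0],0],[[0,0,0],[0,0,0],0],[[0,0,0],[0,0,0],0],[[0,0,0],[0,0,0],0],[[0,0,0],[0,0,0],0],[[0,0,0],[0,0,0],0],[[0,0,0],[0,0,0],0],[[0,0,0],[0,0,0],0]]'

```text
time_s: 8.9
ee_pos: [0.5165, 0.2632, 0.129]
tool_rot: [114.7, 90.0, 39.5]
wrist_force: [0.1, -1.4, -1.8]
opening: 0.0655
```

```bash
python3 snap.py 10 side top wrist
python3 - <<'E'
import cv2,numpy as np
a=cv2.imread("pics/wrist10.png");b=cv2.imread("pics/side10.png");t=cv2.imread("pics/top10.png")
f=lambda im,k:cv2.resize(im,None,fx=k,fy=k,interpolation=cv2.INTER_CUBIC)
cv2.imwrite("pics/c10.png",f(b[160:260,240:340],6))
cv2.imwrite("pics/c11.png",f(a[180:320,220:430],3.5))
cv2.imwrite("pics/c12.png",f(t[190:310,150:310],4))
E
```

```text
9.05 [0.5164 0.2632 0.1289] 0.06512318333986077 [-0.68  0.77 -2.07] [-44.1  32.8  17.  104.6 -13.1  44.4  -5.4]
```

View pics/c10.png

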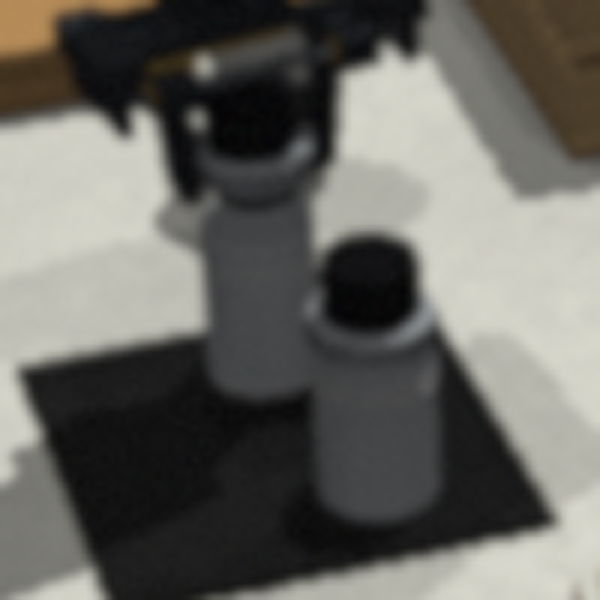

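View pics/c11.png

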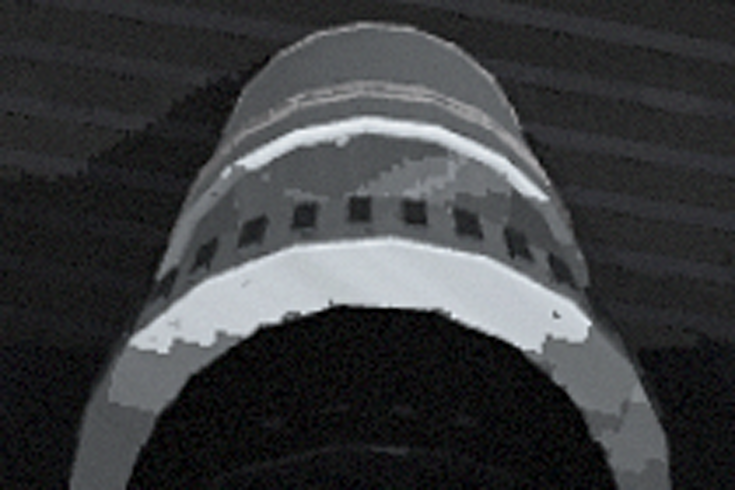

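View pics/c12.png

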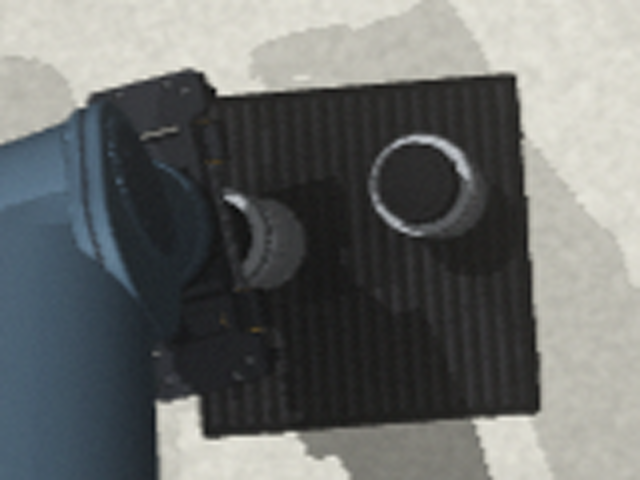

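Run:
```python
from fit import *
c=pickle.load(open('wrist10.pkl','rb'));S=pickle.load(open('side10.pkl','rb'))
w=lambda L:np.array([((u+.5)/3.5+219.5,(v+.5)/3.5+179.5) for u,v in L])
rim=w([(372,117),(280,137),(225,172),(470,137),(520,165),(550,197),(165,270)])
print("rim",fitc(c,rim,.032,.103,(.5165,.261)),fitc(c,rim,.032,.103,(.5165,.261),fitz=True))
zb=.1289+.0239
band=w([(130,345),(230,285),(390,238),(510,268),(592,322),(667,450),(72,480)])
print("band",fitc(c,band,.033,zb,(.516,.263)),fitc(c,band,.033,zb,(.516,.263),fitz=True))
q=lambda X:((np.array(proj(S,X))-[239.5,159.5])*6-.5).round(1)
print("side: mouth@.517,.262",q((.517,.262,.103)),q((.5165,.261,.103)),"foot",q((.517,.262,.008)),"band top at tcp",q((.5164,.2632,zb)),"captop",q((.5164,.2632,zb+.032)),"closed top",q((.552,.131,.151)))
```

```text
rim (array([0.51741013, 0.26443482]), array([ 0.26,  0.42,  0.31, -0.16,  0.08, -0.72, -1.01])) (array([0.5174985 , 0.26356531, 0.09782868]), array([-0.18,  0.06,  0.24, -0.27,  0.35, -0.08, -0.14]))
band (array([0.51768821, 0.26125653]), array([ 0.75, -2.66,  1.64,  0.71, -0.  , -1.28, -0.19])) (array([0.51774888, 0.26094323, 0.15149974]), array([ 0.87, -2.8 ,  1.41,  0.6 ,  0.11, -0.64,  0.45]))
side: mouth@.517,.262 [259.3 219.5] [258.7 220.5] foot [269. 365.] band top at tcp [252.5 138.2] captop [248.9  85.1] closed top [368.8 259.1]
```

Run:
```python
from fit import *
t=cv2.imread("pics/top10.png");t0=cv2.imread("pics/top0.png")
f=lambda im:cv2.resize(im[225:275,185:235],None,fx=8,fy=8,interpolation=cv2.INTER_CUBIC)
cv2.imwrite("pics/c13.png",np.hstack([f(t),f(t0)]))
T=pickle.load(open('top10.pkl','rb'))
th=np.linspace(0,2*np.pi,73)
for n,x,y,z,r in [("band low edge",.5174,.262,.1368,.033),("band up edge",.5174,.262,.1528,.033),("cap",.5174,.262,.1848,.0255),("rim",.517,.262,.103,.032),("foot",.517,.262,.008,.032)]:
    P=np.array([proj(T,(x+r*np.cos(a),y+r*np.sin(a),z)) for a in th]);P=(P-[184.5,224.5])*8-.5
    print(n,P.min(0).round(1),P.max(0).round(1))
```

```text
band low edge [51.7 95.2] [257.6 302. ]
band up edge [38.3 92.4] [246.8 301.9]
cap [ 34.6 111. ] [200.1 277.3]
rim [ 82. 105.] [276.3 300.2]
foot [151.2 119. ] [332.  300.6]
```

View pics/c13.png

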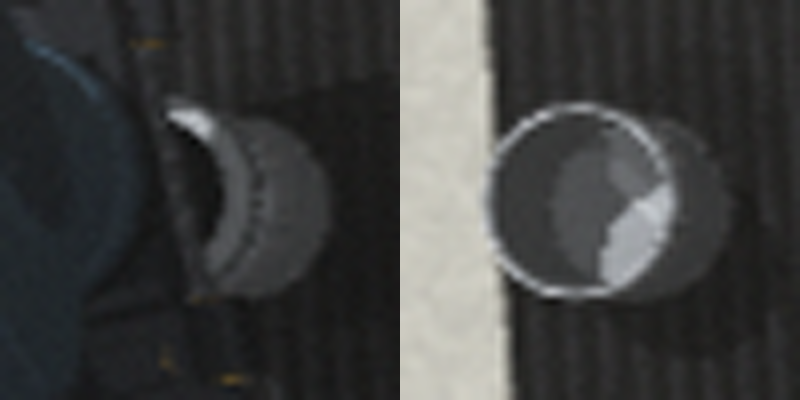

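apply_moves --motion '[[[0.004,0,-0.0012],[0,0,0],0],[[0.009,0,-0.0012],[0,0,0],0],[[0.014,0,-0.0012],[0,0,0],0],[[0.019,0,-0.0012],[0,0,0],0],[[0.024,0,-0.0012],[0,0,0],0],[[0.028,0,-0.0012],[0,0,0],0],[[0.031,0,-0.0012],[0,0,0],0],[[0.031,0,-0.0012],[0,0,0],0]]'

```text
time_s: 9.72
ee_pos: [0.5159, 0.264, 0.1035]
tool_rot: [-68.0, 90.0, -143.2]
wrist_force: [0.8, 0.3, -1.2]
opening: 0.0655
```

```bash
python3 snap.py 11 side wrist top
python3 - <<'E'
import cv2,numpy as np
a=cv2.imread("pics/wrist11.png");b=cv2.imread("pics/side11.png");t=cv2.imread("pics/top11.png")
f=lambda im,k:cv2.resize(im,None,fx=k,fy=k,interpolation=cv2.INTER_CUBIC)
cv2.imwrite("pics/c14.png",np.hstack([f(b[160:250,250:330],5),cv2.resize(a[170:320,260:390],(390,450),interpolation=cv2.INTER_CUBIC)]))
E
```

```text
9.8667 [0.5163 0.2642 0.1041] 0.06570709073524249 [ 0.99  0.02 -0.93] [-43.6  35.   16.2 105.2 -13.9  41.7  -4.8]
```

View pics/c14.png

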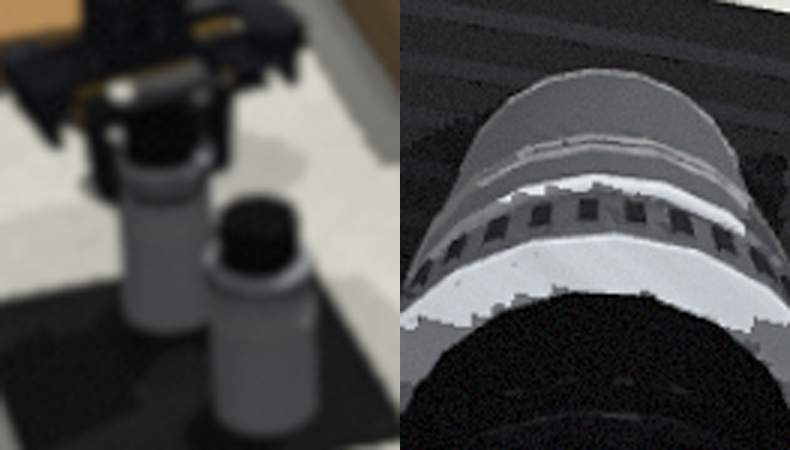

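apply_moves --motion '[[[0.0015,0,0],[0,0,0],0],[[0.003,0,0],[0,0,0],0],[[0.0045,0,0],[0,0,0],0],[[0.006,0,0],[0,0,0],0],[[0.007,0,0],[0,0,0],0],[[0.008,0,0],[0,0,0],0],[[0.008,0,0],[0,0,0],0],[[0.008,0,0],[0,0,0],0]]'

```text
time_s: 10.53
ee_pos: [0.5162, 0.2642, 0.0976]
tool_rot: [99.7, 90.0, 24.5]
wrist_force: [1.3, 0.4, -1.6]
opening: 0.0657
```

```bash
python3 snap.py 12 side wrist top
python3 - <<'E'
import cv2,numpy as np
a=cv2.imread("pics/wrist12.png");b=cv2.imread("pics/side12.png")
f=lambda im,k:cv2.resize(im,None,fx=k,fy=k,interpolation=cv2.INTER_CUBIC)
cv2.imwrite("pics/c15.png",np.hstack([f(b[160:250,250:330],5),cv2.resize(a[170:320,260:390],(390,450),interpolation=cv2.INTER_CUBIC)]))
E
```

```text
10.6833 [0.5162 0.2642 0.0976] 0.06525114615664408 [-0.08  1.4  -2.51] [-43.4  35.6  16.  105.3 -14.1  41.   -4.7]
```

View pics/c15.png

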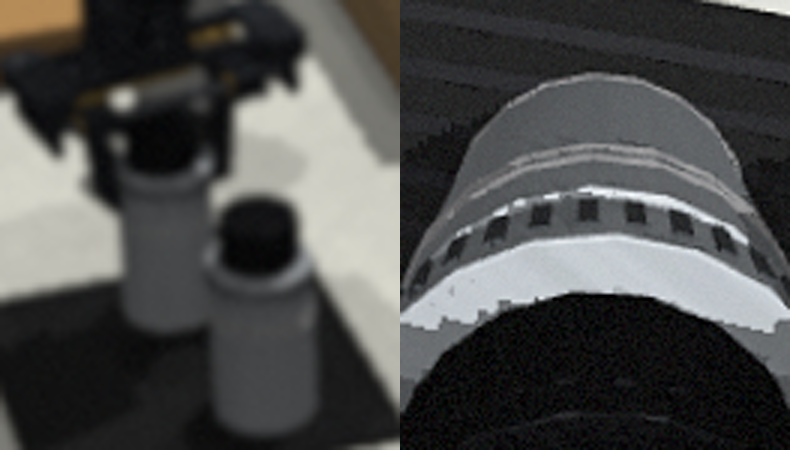

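apply_moves --motion '[[[0.0007,0,0],[0,0,0],0],[[0.0014,0,0],[0,0,0],0],[[0.002,0,0],[0,0,0],0],[[0.0026,0,0],[0,0,0],0],[[0.003,0,0],[0,0,0],0],[[0.0033,0,0],[0,0,0],0],[[0.0033,0,0],[0,0,0],0],[[0.0033,0,0],[0,0,0],0]]'

```text
time_s: 11.35
ee_pos: [0.5163, 0.2642, 0.0951]
tool_rot: [104.3, 90.0, 29.1]
wrist_force: [1.0, 0.7, 0.6]
opening: 0.0655
```

```bash
python3 snap.py 13 side wrist
python3 - <<'E'
import cv2,numpy as np
a=cv2.imread("pics/wrist13.png");b=cv2.imread("pics/side13.png")
f=lambda im,k:cv2.resize(im,None,fx=k,fy=k,interpolation=cv2.INTER_CUBIC)
cv2.imwrite("pics/c16.png",np.hstack([f(b[160:250,250:330],5),cv2.resize(a[170:320,260:390],(390,450),interpolation=cv2.INTER_CUBIC)]))
E
```

```text
11.45 [0.5163 0.2642 0.0951] 0.06536275561815935 [ 0.64 -0.59  2.02] [-43.4  35.8  15.9 105.4 -14.2  40.8  -4.6]
```

View pics/c16.png

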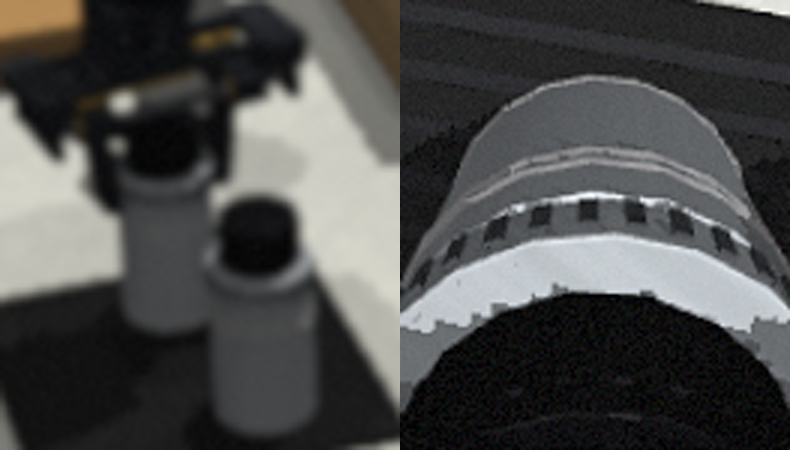

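apply_moves --motion '[[[0.0004,0,0],[0,0,0],0],[[0.0004,0,0],[0,0,0],0],[[0.0004,0,0],[0,0,0],0.55],[[0.0004,0,0],[0,0,0],0.65],[[0.0004,0,0],[0,0,0],0.75],[[0.0004,0,0],[0,0,0],0.85],[[0.0004,0,0],[0,0,0],1],[[0.0004,0,0],[0,0,0],1]]'

```text
time_s: 12.12
ee_pos: [0.5161, 0.264, 0.0945]
tool_rot: [-51.0, 90.0, -126.2]
wrist_force: [1.2, -0.1, 0.0]
opening: 0.0879
```

```bash
python3 snap.py 14 side wrist
python3 - <<'E'
import cv2,numpy as np
a=cv2.imread("pics/wrist14.png");b=cv2.imread("pics/side14.png")
f=lambda im,k:cv2.resize(im,None,fx=k,fy=k,interpolation=cv2.INTER_CUBIC)
cv2.imwrite("pics/c17.png",np.hstack([f(b[160:250,250:330],5),cv2.resize(a[170:320,260:390],(390,450),interpolation=cv2.INTER_CUBIC)]))
E
```

```text
12.2167 [0.5161 0.2641 0.0946] 0.08804037632410246 [ 0.34 -0.73  0.72] [-43.3  35.8  15.9 105.4 -14.2  40.7  -4.6]
```

View pics/c17.png

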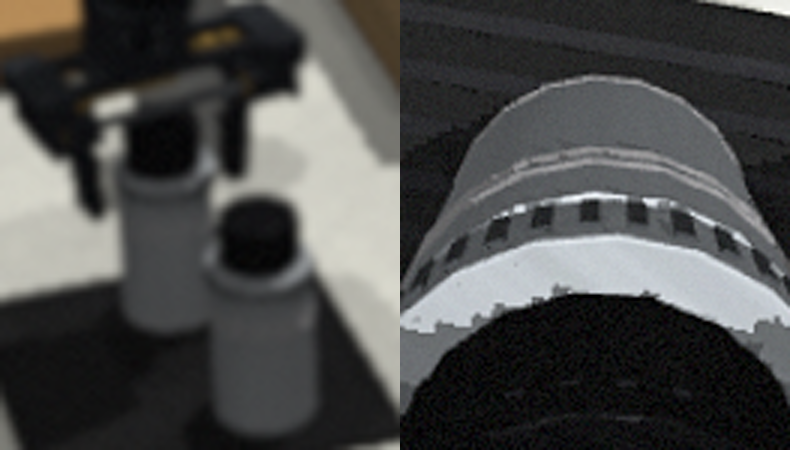

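apply_moves --motion '[[[-0.005,0,0],[0,0,0],1],[[-0.015,0,0],[0,0,0],1],[[-0.03,0,0],[0,0,0],1],[[-0.05,0,0],[0,0,0],1],[[-0.075,0,0],[0,0,0],1],[[-0.095,0,0],[0,0,0],1],[[-0.105,0,0],[0,0,0],1],[[-0.11,0,0],[0,0,0],1]]'

```text
time_s: 12.88
ee_pos: [0.517, 0.2646, 0.1849]
tool_rot: [109.5, 89.8, 34.4]
wrist_force: [-0.7, 0.9, 0.3]
opening: 0.0883
```

```bash
python3 snap.py 15 side wrist
python3 - <<'E'
import cv2,numpy as np
a=cv2.imread("pics/wrist15.png");b=cv2.imread("pics/side15.png")
f=lambda im,k:cv2.resize(im,None,fx=k,fy=k,interpolation=cv2.INTER_CUBIC)
cv2.imwrite("pics/c18.png",np.hstack([f(b[160:250,250:330],5),cv2.resize(a[200:350,260:390],(390,450),interpolation=cv2.INTER_CUBIC)]))
E
```

```text
12.9833 [0.5164 0.2643 0.1834] 0.08822870166729174 [1.55 0.33 0.07] [-45.4  28.5  18.5 102.8 -11.4  50.5  -6.9]
```

View pics/c18.png

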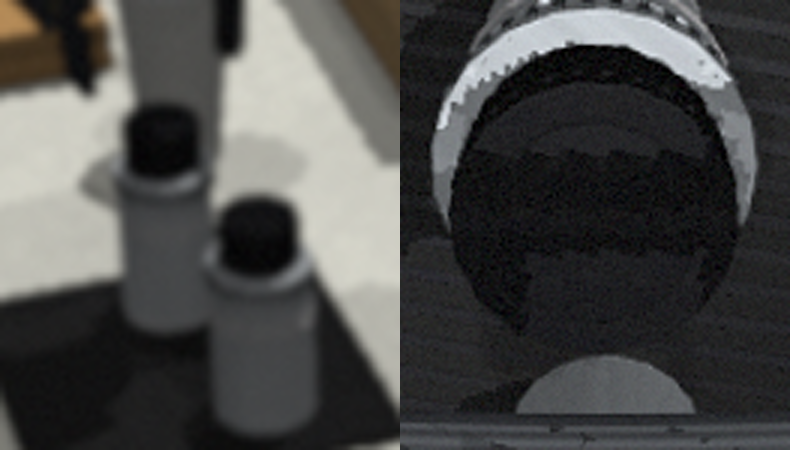

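Run:
```python
from h import *
from plant import robot
s=robot.get_state();print(s["ee_pos"])
c=pickle.load(open('wrist15.pkl','rb'))
for y in(.260,.263,.266):print(proj(c,(.5163,y,.151),True))
print(onz(c,(325,270.5),.151,True))
plan(s,(.5164,.2635,.124),15)
```

```text
[0.51640033 0.26433488 0.18339128]
[321.44493556 280.66315826]
[322.90742848 275.47021351]
[324.38506264 270.21948878]
[0.51664493 0.26593144 0.151     ]
yang opt 15 [-0.0008 -0.0002 -0.0004]
yang opt 195 [ 9.992e-01 -6.000e-04  2.000e-04]
shift [ 0.0742 -0.0004  0.001 ] turn [-0.0008 -0.0002 -0.0004] ydir 14.85
```

apply_moves --motion '[[[0.008,0,0],[0,0,0],1],[[0.02,0,0],[0,0,0],1],[[0.035,0,0],[0,0,0],1],[[0.05,0,0],[0,0,0],1],[[0.06,0,0],[0,0,0],1],[[0.068,0,0],[0,0,0],1],[[0.072,0,0],[0,0,0],1],[[0.0735,0,0],[0,0,0],1]]'

```text
time_s: 13.65
ee_pos: [0.5159, 0.2639, 0.123]
tool_rot: [-66.1, 89.9, -141.3]
wrist_force: [0.2, 0.6, 0.7]
opening: 0.0882
```

```bash
python3 snap.py 16 side
```

```text
13.7 [0.516  0.264  0.1233] 0.08822560263966896 [-0.79 -0.53 -0.24] [-44.1  33.3  16.9 104.8 -13.3  43.9  -5.3]
```

apply_moves --motion '[[[-0.0025,0,0],[0,0,0],1],[[-0.0025,0,0],[0,0,0],0.5],[[-0.0025,0,0],[0,0,0],0.35],[[-0.0025,0,0],[0,0,0],0.25],[[-0.0025,0,0],[0,0,0],0.15],[[-0.0025,0,0],[0,0,0],0.0],[[-0.0025,0,0],[0,0,0],-0.2],[[-0.0025,0,0],[0,0,0],-0.2]]' --grip_force 10

```text
time_s: 14.37
ee_pos: [0.5162, 0.2642, 0.1259]
tool_rot: [105.5, 90.0, 30.4]
wrist_force: [-0.6, -0.8, 0.6]
opening: 0.0514
```

```bash
python3 snap.py 17 side wrist
python3 - <<'E'
import cv2,numpy as np
a=cv2.imread("pics/wrist17.png");b=cv2.imread("pics/side17.png")
f=lambda im,k:cv2.resize(im,None,fx=k,fy=k,interpolation=cv2.INTER_CUBIC)
cv2.imwrite("pics/c19.png",np.hstack([f(b[160:250,250:330],5),cv2.resize(a[170:320,260:390],(390,450),interpolation=cv2.INTER_CUBIC)]))
E
```

```text
14.4667 [0.5162 0.2642 0.1259] 0.051141068370131645 [-0.42 -0.79  1.01] [-44.2  33.1  17.  104.7 -13.3  44.1  -5.4]
```

View pics/c19.png

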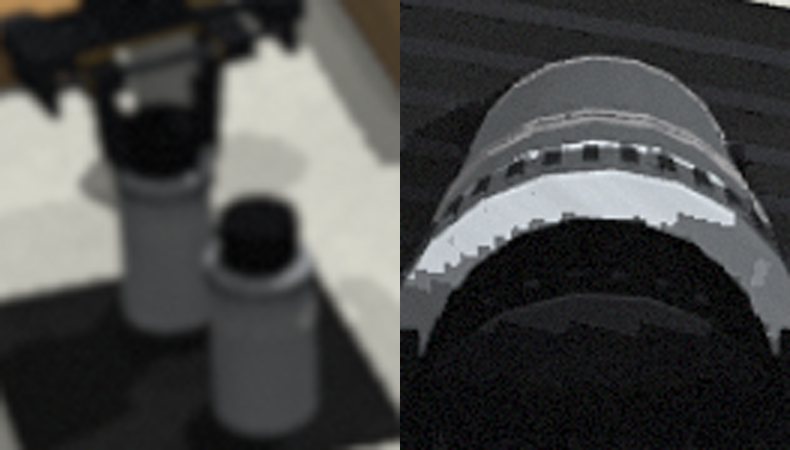

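Cap is gripped at 51 mm, cylinder in the jaws. I'll let the grip settle, then lift straight up slowly, first 32 mm.

apply_moves --motion '[[[0,0,0],[0,0,0],-0.2],[[-0.003,0,0],[0,0,0],-0.2],[[-0.008,0,0],[0,0,0],-0.2],[[-0.014,0,0],[0,0,0],-0.2],[[-0.021,0,0],[0,0,0],-0.2],[[-0.028,0,0],[0,0,0],-0.2],[[-0.036,0,0],[0,0,0],-0.2],[[-0.044,0,0],[0,0,0],-0.2]]'

```text
time_s: 15.13
ee_pos: [0.5162, 0.2642, 0.1619]
tool_rot: [106.0, 90.0, 30.9]
wrist_force: [0.2, -0.0, 0.3]
opening: 0.0514
```

```bash
python3 snap.py 18 side wrist
python3 - <<'E'
import cv2,numpy as np
a=cv2.imread("pics/wrist18.png");b=cv2.imread("pics/side18.png")
f=lambda im,k:cv2.resize(im,None,fx=k,fy=k,interpolation=cv2.INTER_CUBIC)
cv2.imwrite("pics/c20.png",np.hstack([f(b[160:250,250:330],5),cv2.resize(a[170:320,260:390],(390,450),interpolation=cv2.INTER_CUBIC)]))
E
```

```text
15.2333 [0.5169 0.2645 0.1625] 0.051100498276200064 [-1.13  0.83 -0.22] [-45.   30.1  18.  103.5 -12.1  48.1  -6.3]
```

View pics/c20.png

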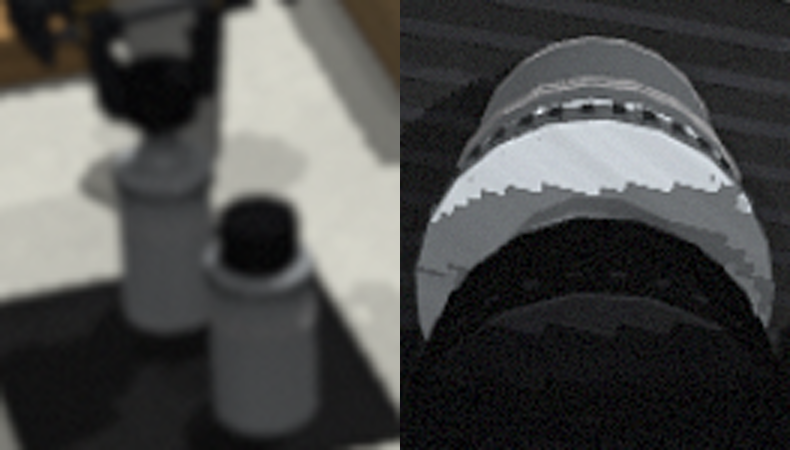

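apply_moves --motion '[[[-0.01,0,0],[0,0,0],-0.2],[[-0.025,0,0],[0,0,0],-0.2],[[-0.042,0,0],[0,0,0],-0.2],[[-0.06,0,0],[0,0,0],-0.2],[[-0.075,0,0],[0,0,0],-0.2],[[-0.085,0,0],[0,0,0],-0.2],[[-0.09,0,0],[0,0,0],-0.2],[[-0.092,0,0],[0,0,0],-0.2]]'

```text
time_s: 15.9
ee_pos: [0.5164, 0.2643, 0.2355]
tool_rot: [110.6, 89.9, 35.4]
wrist_force: [-0.2, 0.9, -0.5]
opening: 0.0514
```

apply_moves --motion '[[[0,0,0],[0,0,0],-0.2],[[0,0,0],[0,0,0],-0.2],[[0,0,0],[0,0,0],-0.2],[[0,0,0],[0,0,0],-0.2],[[0,0,0],[0,0,0],-0.2],[[0,0,0],[0,0,0],-0.2],[[0,0,0],[0,0,0],-0.2],[[0,0,0],[0,0,0],-0.2]]'

```text
time_s: 16.57
ee_pos: [0.5161, 0.2641, 0.2346]
tool_rot: [-60.4, 90.0, -135.6]
wrist_force: [-0.2, 0.2, -1.2]
opening: 0.0509
```

```bash
python3 snap.py 19 side wrist top
python3 - <<'E'
import cv2,numpy as np
a=cv2.imread("pics/wrist19.png");b=cv2.imread("pics/side19.png")
cv2.imwrite("pics/c21.png",np.hstack([cv2.resize(b[110:270,230:370],(394,450),interpolation=cv2.INTER_CUBIC),cv2.resize(a[140:320,250:400],(375,450),interpolation=cv2.INTER_CUBIC)]))
E
```

```text
16.7167 [0.5162 0.2641 0.2347] 0.05095269005290357 [ 0.81  0.2  -0.34] [-46.4  24.9  19.7 100.3  -9.8  56.5  -8.1]
```

View pics/c21.png

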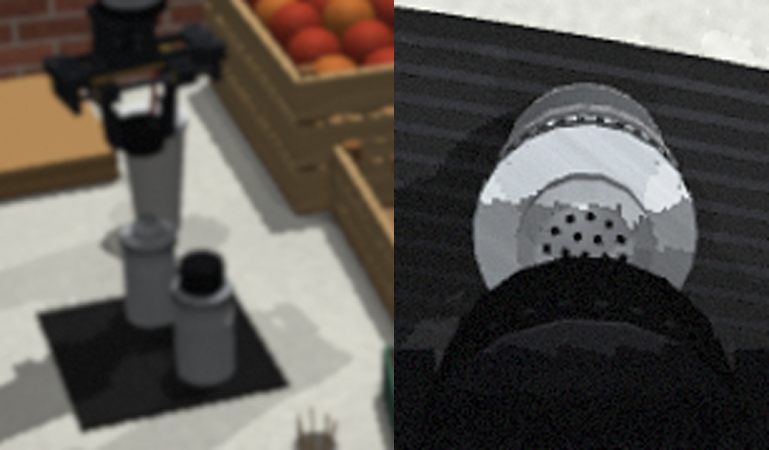

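View pics/top19.png

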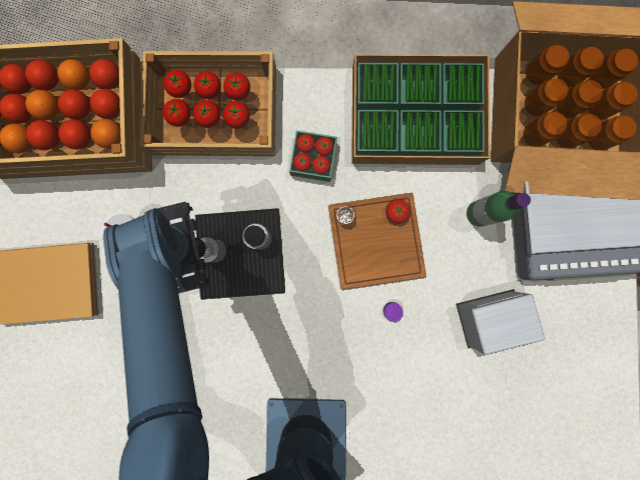

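```bash
python3 -c "
from plant import robot
print(robot.close_job()); s=robot.get_state(); print(s['time_s'],s['opening'],s['ee_pos'])"
```

```text
the job is handed in; nothing more can be done
None
the job is handed in; nothing more can be done
```

The sprinkler top is back on the open shaker, and I handed the job in at 16.7 s with the cap held upright above it.

- **Seating:** I carried the top by its band with the cap on and lowered it slowly into the mouth. The band met the rim at the expected height (TCP z 0.0951 m), where the wrist force turned from about −2 N to +2 N. Then I released it.
- **Cap:** I gripped the cap alone at 51 mm opening and lifted it straight up. Its rim is now about 90 mm above the crown.
- **Last checks:** The final pictures show the top seated with its holes visible. The shaker, the closed shaker and the tomato, picks and purple cap look unmoved. The arm partly hides the drink from the top camera, but what shows of it looks unmoved.
- **Disagreements:** The wrist camera and the fixed cameras differed by about 3 mm on the mouth's y position. I split the difference, and the plug went in with side forces of about 1.5 N or less. There was also an upward force of about 5 N when I first gripped the band; I did not find its cause, and it was gone after the lift.

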